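Set a knurled stop collar to gauge height

ROBOT

A 6-joint arm with a two-finger parallel gripper is mounted at the origin on the work surface. World frame = base frame: x ahead of the robot, y to its left, z up, the work surface at z = 0. Lengths are in m, angles in rad, forces in N, time in s.
With the tool pointing down it reaches from about 0.3 to 0.85 m from the base axis. Payload 4.2 kg.
Tool frame: the origin (TCP) lies midway between the tips of the shut fingers; the grasp point (between the pads) lies 19 mm behind it; y points along the fingers, z is the direction in which the jaws open and shut, and the axes are right-handed (so a half turn about y gives the same grasp; the last joint's range is limited). The gripper opens to 91 mm and grips with 3 to 60 N. Pads are 32 mm wide; open, the fingers measure 118 mm over their backs; the gripper's body (76 mm by 178 mm) begins 60 mm behind the grasp point.
Start: joints at [-1.321, 0.32, 1.565, -0, 1.257, -0.02], TCP at [0.153, -0.554, 0.214] pointing down, gripper open.
Joint ranges: [-3.11, 3.11], [-0.84, 2.01], [0.21, 2.61], [-1.34, 4.49], [0.05, 2.63], [-2.56, 2.56]. Speed limits (rad/s): [2.57, 2.57, 3.14, 3.14, 3.14, 3.14].

INTERFACE

Orientations are given as a rotation vector (axis times angle).
In Python, from workcell import r, kin, get_image, sensors gives the robot as it stands. The module is installed in compiled form; this text tells all that it offers. Calls block until the motion is done:
- r.move_ptp(position, orientation): joint-space move of the TCP to a pose.
- r.line_to(position, attitude=None, rate=0.15): straight line of the TCP; attitude=None keeps the orientation; rate is the mean speed in m/s.
- r.set_joints(angles): joint-space move.
- r.set_gripper(opening): opening from 0.0 (shut) to 1.0 (fully open); the grip force is fixed at half the most; returns when the fingers have stopped.
- r.hold(seconds).
- kin.ik(position, orientation): joint angles nearest the present ones, or None.
- get_image(name): name is "scene" or "top" or "wrist"; returns a dict with "color" (420x560x3 uint8, red, green, blue), "intrinsics" (3x3 intrinsics, pixels), "R" (3x3) and "t" (3): a world point X has camera coordinates R X + t. Camera axes: x right, y down, z forward; pixel columns grow to the right and rows downward; lengths in m; the calibration is good to about 2 mm. A picture is of the moment at which its call begins. There is no depth.
A pose or a line that the arm cannot do raises r.Unreachable and nothing moves.
- r.job_done(): hands the job in, once; it reports no verdict.
Readings, each from a call of its own:
- sensors.current_clock(): time.
- sensors.current_joint_pos(): joint angles.
- sensors.current_dq(): joint speeds.
- sensors.current_joint_torque(): joint torques, N m.
- sensors.current_eef_pos(): TCP position.
- sensors.current_tcp_rot(): TCP orientation.
- sensors.current_ft_force(): force on the tool from outside, world axes, zero at the start.
- sensors.current_torque(): the same for the moment, N m.
- sensors.current_width(): opening from 0.0 (shut) to 1.0 (fully open).
Only numpy, scipy, OpenCV 4.12 (cv2) and the standard library are available. Lean on these libraries where they do the work, as an engineer would, in place of code of your own. Each camera call takes 0.05 s, during which the arm holds its last target.

TASK

Set the stop collar on the threaded stand to the height of the taller of the two slotted gauges. Slip that gauge fully in round the threaded rod, flat on the stand's foot, while the collar is still clear of it; then spin the collar down, clockwise, until it is snug on the gauge, pressing on it with about 12 N and never forced, let go and leave the gauge there. Leave the lower gauge and the other things on the bench where they are.

Things in the scene. Friction and masses are not known exactly. Their poses are not given: they have to be found in the camera images.
- stand: Fixed steel stand: a flat round foot 130 mm across and 12 mm thick with an upright threaded rod 16 mm in diameter at its centre, its top 110 mm above the bench. Origin on the bench, on the rod's axis. A collar runs on the rod: free, it turns with a steady drag of about 0.12 N m; once on a gauge, the torque to turn it rises above that by about 0.015 to 0.025 N m for each N of pressing.
- collar: Knurled collar on the rod: a drum 48 mm across, 32 mm tall, with a hard rubber face below; gripped on its side. Origin: centre of its underside, on the rod's axis, 50 to 60 mm above the bench at the start. Clockwise from above it goes down 40 mm a turn (6.4 mm per rad); it stays where it is left. On a gauge, each 0.1 rad more adds roughly 15 to 25 N.
- gauge: The taller gauge: loose aluminium fork, 0.1 to 0.2 kg. Head 30 mm high, 56 mm wide, with a slot 20 mm wide open to +x; its flared prongs end 31 mm ahead of the origin. Origin on the underside, where the rod's axis lies when the rod touches the slot's end (8 mm behind the origin). A flat tail, 30 mm wide and 8 mm thick, runs to 104 mm behind the origin. z up.
- gauge_tab (a point): Centre of the top edge of the taller gauge's tab: 86 mm behind the gauge's origin, 60 mm above its underside. The tab is 14 mm thick (along the gauge's y), 30 mm long (along x) and stands free from 8 to 60 mm above the underside.
- low_gauge: The other gauge, of the same shape and size but with its head only 18 mm high. Not to be used.
- elbow: Loose dark pipe elbow, 32 mm high, a bystander; origin under its corner.
- pipe_nipple: Loose upright steel pipe piece, 33 mm across, 70 mm tall, a bystander; origin under its centre.
- washer: Loose flat washer, 44 mm across, 5 mm thick, lying flat, a bystander.
- bushing: Loose brass bushing, 44 mm across, 34 mm tall, a bystander.
- oil_can: Loose grey can, 56 mm across, 100 mm tall, a bystander beyond the stand.
- tin: Loose open steel tin, 72 mm across, 60 mm tall, with two small handles, a bystander on the right.
- spanner: Loose flat spanner lying on the bench, a bystander on the left.

How it is judged:
On the way:
1. the taller gauge stands flat on the stand's foot, fully in round the rod, with the collar still clear above it (horizontal distance between gauge and stand below 0.005 m and z of gauge in the frame of stand below 0.014 m and angle between gauge's own z axis and vertical below 0.05 rad and z of collar in the frame of gauge above 0.033 m), for 0.2 s.
At the end, for the whole second after the job is handed in: The taller gauge stands flat on the foot within 6 mm of fully in round the rod, the collar's underside 28.5 to 31 mm above the gauge's underside and pressing on the gauge with 4 to 24 N, the gauge at rest (horizontal distance between gauge and stand below 0.006 m and z of gauge in the frame of stand below 0.014 m and angle between gauge's own z axis and vertical below 0.05 rad and z of collar in the frame of gauge between 0.0285 and 0.031 m and contact force between collar and gauge between 4 and 24 N and linear speed of gauge below 0.01 m/s); the robot touches nothing.
It fails at once if the collar was forced: it pressed on the gauge with more than 32 N (contact force between collar and gauge above 32 N).
It fails at once if the lower gauge moved more than 20 mm (distance of low_gauge from where it was at the start of the episode above 0.02 m).
It fails at once if a bystander moved more than 20 mm (distance of any of elbow, pipe_nipple, washer, bushing, oil_can, tin, spanner from where it was at the start of the episode above 0.02 m).
It also fails if it takes over 72 s, if anything falls off the work surface, if the arm or the gripper's body presses on something with over 40 N, if the wrist force passes 120 N, or if a joint passes its speed limit or range.

## Working session

There is one attempt and no reset: what is moved stays moved. The work goes in short steps, each a Python script; the robot and the scene stay as the last script left them, time stands still between calls to the robot, and variables do not carry over. Pictures are saved under pics/ and viewed, and the job is handed in when it is done.

```bash
mkdir -p pics
python3 - <<'E'
from workcell import r,kin,get_image,sensors
import cv2
for n in ["scene","top","wrist"]:
    d=get_image(n); cv2.imwrite(f"pics/{n}0.png",d["color"][:,:,::-1]); print(n,d["intrinsics"].tolist(),d["R"].round(4).tolist(),d["t"].round(4).tolist())
print(sensors.current_clock(),sensors.current_tcp_rot(),sensors.current_eef_pos())
E
```

```text
scene [[401.88606619284036, 0.0, 275.95509289910166], [0.0, 401.88606619284036, 210.20498544844983], [0.0, 0.0, 1.0]] [[0.4185, 0.9082, 0.0109], [0.5949, -0.265, -0.7588], [-0.6863, 0.324, -0.6512]] [-0.2553, -0.3082, 1.3931]
top [[447.12427136060217, 0.0, 273.7901636393392], [0.0, 447.12427136060217, 208.60753800054434], [0.0, 0.0, 1.0]] [[-0.0244, -0.9996, -0.0158], [-0.9897, 0.0264, -0.141], [0.1413, 0.0122, -0.9899]] [0.0155, 0.6063, 0.9528]
wrist [[315.91073113732045, 0.0, 276.22819495080216], [0.0, 315.91073113732045, 213.47982682444677], [0.0, 0.0, 1.0]] [[0.2674, -0.9636, -0.0003], [-0.9265, -0.2572, 0.2746], [-0.2646, -0.0731, -0.9616]] [-0.5745, -0.031, 0.3899]
0.15 [-0.28203233  2.07867428 -2.07592384] [ 0.15314532 -0.55384035  0.2133228 ]
```

View pics/scene0.png

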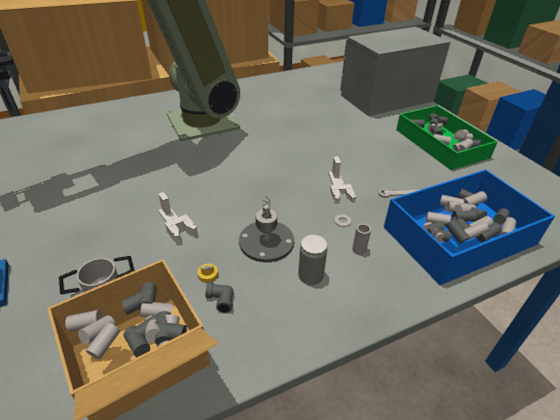

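View pics/top0.png

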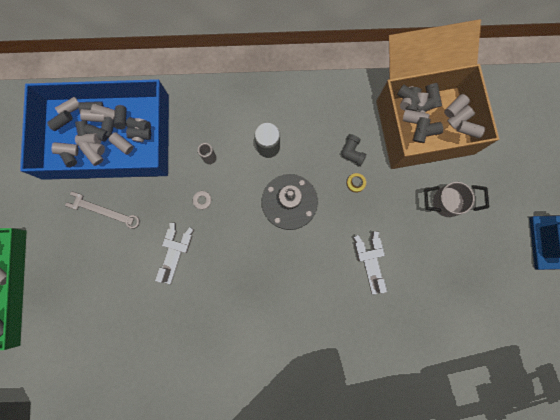

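View pics/wrist0.png

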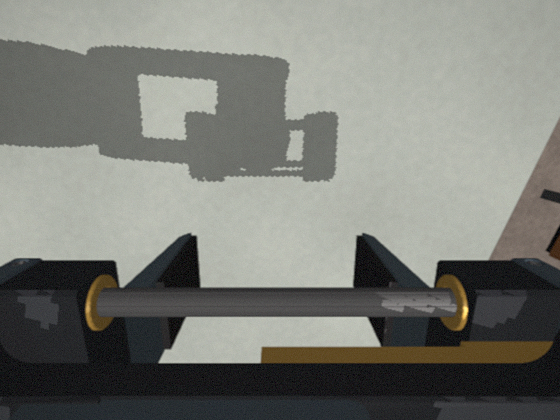

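The scene view shows the stand at about (266,238), one fork at (175,220) and the other at (341,185). The top view has the stand at (290,200), with the forks at (175,252) and (370,262). I'll enlarge the forks to tell which is taller.

Run:
```python
import cv2,numpy as np
s=cv2.imread("pics/scene0.png");t=cv2.imread("pics/top0.png")
f=lambda im,x,y,w,h,k:cv2.resize(im[y:y+h,x:x+w],None,fx=k,fy=k,interpolation=cv2.INTER_CUBIC)
cv2.imwrite("pics/c_scene.png",np.hstack([f(s,145,180,65,70,6),f(s,315,145,65,70,6)]))
cv2.imwrite("pics/c_top.png",np.hstack([f(t,145,215,60,80,6),f(t,340,222,60,80,6)]))
cv2.imwrite("pics/c_stand.png",np.hstack([f(s,230,190,70,75,5.7),f(t,255,165,70,75,5.7)]))
```

```text
(no output)
```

View pics/c_scene.png

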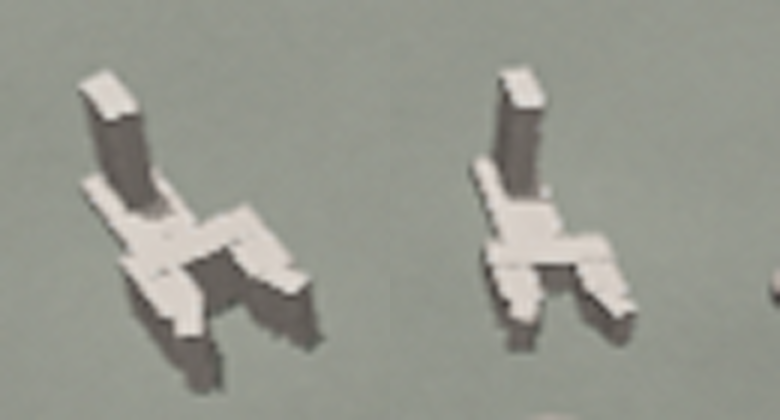

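View pics/c_top.png

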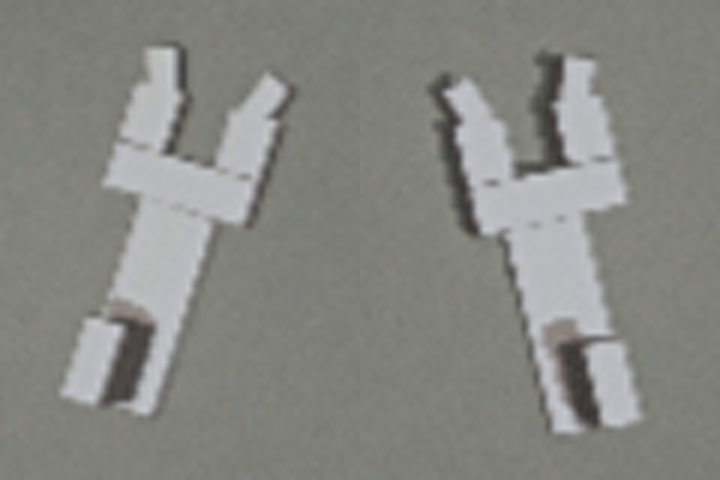

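View pics/c_stand.png

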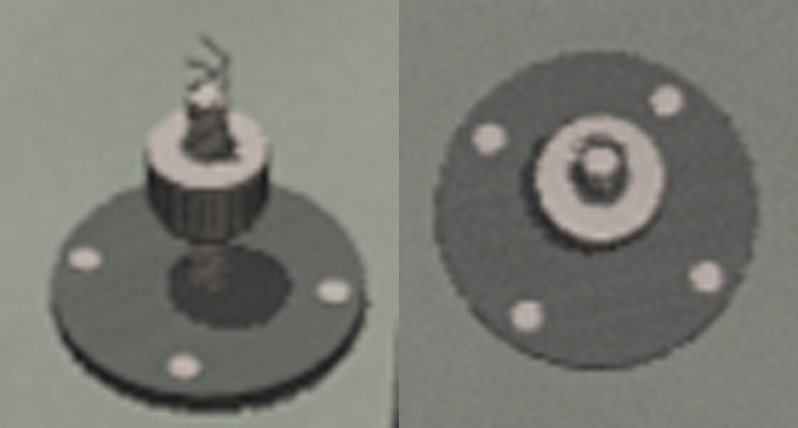

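The scene-left fork (robot's right, y<0) has a head face about twice as deep, so it is the taller one. Next I'll fit its pose, the stand and the collar height.

```bash
cat > h.py <<'E'
import numpy as np
from scipy.optimize import least_squares
from scipy.spatial.transform import Rotation as Ro
C={"scene":(401.886,275.955,210.205,[[0.4185,0.9082,0.0109],[0.5949,-0.265,-0.7588],[-0.6863,0.324,-0.6512]],[-0.2553,-0.3082,1.3931]),
"top":(447.124,273.790,208.608,[[-0.0244,-0.9996,-0.0158],[-0.9897,0.0264,-0.141],[0.1413,0.0122,-0.9899]],[0.0155,0.6063,0.9528])}
def proj(c,X):
    f,a,b,R,t=C[c]; q=np.array(R)@X+np.array(t); return np.array([a+f*q[0]/q[2],b+f*q[1]/q[2]])
def back(c,p,z):
    f,a,b,R,t=C[c]; R=np.array(R);d=R.T@np.array([(p[0]-a)/f,(p[1]-b)/f,1]);o=-R.T@np.array(t); return o+d*(z-o[2])/d[2]
E
python3 - <<'E'
from h import *
for n,c,p,z in [("rod","top",(290.3,193.1),.11),("rod","scene",(266.3,206.7),.11),("foot","top",(289.6,201.8),.012),("foot","scene",(266.5,240.7),.012)]: print(n,c,back(c,p,z).round(4))
ct=np.array([290.3,196.4]);cs=np.array([266.5,215.6])
s=least_squares(lambda x:np.r_[proj("top",x)-ct,proj("scene",x)-cs],[.5,0,.09]);print("collartop",s.x,s.fun)
T=lambda u,v:(340+(u-360)/6,222+v/6)
S=lambda u,v:(145+u/6,180+v/6)
obs=[("top",T(611,381),(-86,0,60)),("top",T(540,168),(-8,0,30)),("top",T(550,433),(-104,15,8)),("scene",S(109,95),(-86,0,60)),("scene",S(82,185),(-104,-15,8)),("scene",S(213,257),(-8,0,30))]
def f(x,full=True):
    o=[]
    for c,p,m in obs:
        m=np.array(m)/1000;cy,sy=np.cos(x[2]),np.sin(x[2])
        o.append(proj(c,np.array([x[0]+cy*m[0]-sy*m[1],x[1]+sy*m[0]+cy*m[1],m[2]]))-np.array(p))
    return np.concatenate(o)
s=least_squares(f,[.5,-.2,.2]);x=s.x;print(x,s.fun.reshape(-1,2).round(2))
for c,p,z in [("top",T(611,381),.06),("scene",S(109,95),.06),("top",T(540,168),.03),("scene",S(213,257),.03)]: print(back(c,p,z).round(4))
# predicted outline: tips, compare w/ crop
for m in [(31,0,30),(-8,28,30),(-8,-28,30),(31,28,0)]:
    m=np.array(m)/1000;cy,sy=np.cos(x[2]),np.sin(x[2]);X=np.array([x[0]+cy*m[0]-sy*m[1],x[1]+sy*m[0]+cy*m[1],m[2]])
    a=proj("top",X);b=proj("scene",X);print(m,(360+(a-[340,222])*6 -[0,360]).round(),((b-[145,180])*6).round())
E
```

```text
rod top [ 0.6287 -0.036   0.11  ]
rod scene [ 0.6304 -0.0339  0.11  ]
foot top [ 0.6258 -0.0364  0.012 ]
foot scene [ 0.6365 -0.0366  0.012 ]
collartop [ 0.62725413 -0.03463033  0.08162403] [-0.90047227 -0.32581221 -0.99467196  0.06085911]
[ 0.51831683 -0.20679671  0.20810675] [[-0.76 -0.71]
 [-1.2  -0.25]
 [-0.11 -0.52]
 [-0.38 -0.31]
 [-0.87 -0.72]
 [-1.54 -0.87]]
[ 0.4327 -0.2261  0.06  ]
[ 0.4357 -0.224   0.06  ]
[ 0.5099 -0.2111  0.03  ]
[ 0.515  -0.2059  0.03  ]
[0.031 0.    0.03 ] [506.  64.] [249. 307.]
[-0.008  0.028  0.03 ] [459. 184.] [267. 224.]
[-0.008 -0.028  0.03 ] [606. 149.] [138. 280.]
[0.031 0.028 0.   ] [420.  88.] [323. 333.]
```

```bash
cat >> h.py <<'E'
def down(yaw):
    c,s=np.cos(yaw),np.sin(yaw)
    return Ro.from_matrix(np.array([[c,0,-s],[s,0,c],[0,-1,0]])).as_rotvec()
def yawof(rv):
    m=Ro.from_rotvec(rv).as_matrix(); return np.arctan2(m[1,0],m[0,0])
E
python3 - <<'E'
from h import *
from workcell import r,kin,get_image,sensors
import cv2
m=Ro.from_rotvec(sensors.current_tcp_rot()).as_matrix();print(m.round(2),yawof(sensors.current_tcp_rot()))
for y in (.2,.2+np.pi):
    q=kin.ik([.434,-.225,.16],down(y));print(y,None if q is None else np.round(q,3))
for a in np.arange(-3,3.2,.5):
    q=kin.ik([.63,-.035,.05],down(a));print(a,None if q is None else np.round(q,2)[-1])
E
```

```text
[[-0.96 -0.    0.27]
 [-0.27  0.   -0.96]
 [-0.   -1.   -0.  ]] -2.871851769988605
0.2 [-0.502  0.229  1.839 -0.     1.074 -2.273]
3.3415926535897933 [-0.502  0.229  1.839  0.     1.074  0.869]
-3.0 1.36
-2.5 0.86
-2.0 0.36
-1.5 -0.14
-1.0 -0.64
-0.5 -1.14
0.0 -1.64
0.5 -2.14
1.0 None
1.5 None
2.0 None
2.5 2.14
3.0 1.64
```

Run:
```python
from h import *
from workcell import r,kin,get_image,sensors
import cv2,json
r.move_ptp([.434,-.225,.15],down(.2+np.pi))
d=get_image("wrist");cv2.imwrite("pics/w1.png",d["color"][:,:,::-1])
json.dump({k:np.array(d[k]).tolist() for k in("intrinsics","R","t")},open("w1.json","w"))
print(sensors.current_clock(),sensors.current_eef_pos())
```

```text
1.8083 [ 0.43394947 -0.22592093  0.15017369]
```

View pics/w1.png

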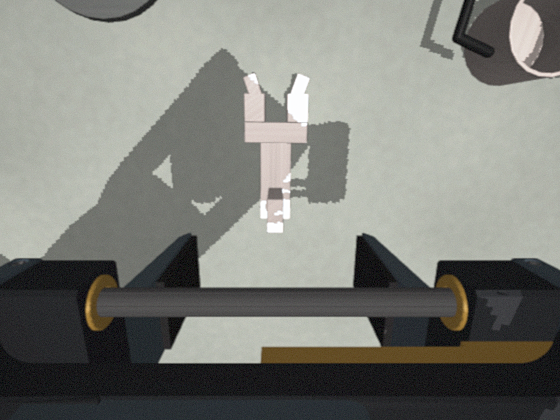

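The wrist view shows the gauge centred and square between the fingers: tail from columns 261 to 291, tab top at about (275,226).

Run:
```python
from h import *
import json,cv2
d=json.load(open("w1.json"));K=d["intrinsics"];C["w"]=(K[0][0],K[0][2],K[1][2],d["R"],d["t"])
c,s=np.cos(.2),np.sin(.2)
for n,p,z in [("tabtop front",(275,217),.06),("tab back top",(275,232),.06),("prong tips",(276,75),.03),("slot end",(276,122),.03),("taill",(261,217),.008),("tailr",(291,217),.008)]:
    X=back("w",p,z);print(n,X.round(4),"along/across from tab", (np.array([[c,s],[-s,c]])@(X[:2]-[.434,-.225])).round(4))
im=cv2.imread("pics/w1.png");cv2.imwrite("pics/w1c.png",cv2.resize(im[60:245,225:330],None,fx=3.2,fy=3.2,interpolation=cv2.INTER_CUBIC))
```

```text
tabtop front [ 0.4342 -0.2249  0.06  ] along/across from tab [0.0002 0.0001]
tab back top [ 0.4208 -0.2276  0.06  ] along/across from tab [-0.0134  0.0001]
prong tips [ 0.5489 -0.2025  0.03  ] along/across from tab [ 0.1171 -0.0008]
slot end [ 0.5113 -0.2101  0.03  ] along/across from tab [ 0.0787 -0.0008]
taill [ 0.4161 -0.2137  0.008 ] along/across from tab [-0.0153  0.0146]
tailr [ 0.4223 -0.244   0.008 ] along/across from tab [-0.0153 -0.0163]
```

View pics/w1c.png

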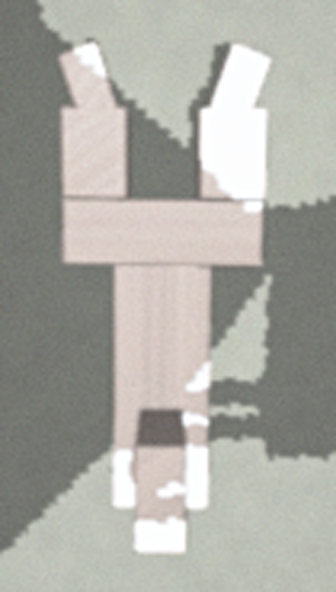

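Run:
```python
from h import *
from workcell import r,kin,get_image,sensors
import cv2,json
y=.2+np.pi; p=np.array([.4342,-.2258])
r.line_to([*p,.024],down(y),rate=.12)
r.set_gripper(0.0)
print(sensors.current_width(),sensors.current_eef_pos(),sensors.current_ft_force())
r.line_to([*p,.054],rate=.1)
print(sensors.current_eef_pos(),sensors.current_ft_force(),sensors.current_torque())
c,s=np.cos(.2),np.sin(.2)
rod=np.array([.629,-.0352]); off=np.array([c,s])*.086
q=rod-np.array([c,s])*.09-off
r.line_to([*q,.054],rate=.15)
d=get_image("wrist");cv2.imwrite("pics/w2.png",d["color"][:,:,::-1])
json.dump({k:np.array(d[k]).tolist() for k in("intrinsics","R","t")},open("w2.json","w"))
d=get_image("scene");cv2.imwrite("pics/s2.png",d["color"][:,:,::-1])
print(sensors.current_clock(),sensors.current_eef_pos(),q)
```

```text
0.15510075584023286 [ 0.43413148 -0.22576217  0.02397495] [0.46803416 0.02769581 0.18602432]
[ 0.43407689 -0.22577481  0.05397286] [-0.00561124  0.05439627 -1.73552695] [-0.04679532  0.07266171 -0.00739091]
5.9167 [ 0.45642922 -0.07080422  0.0539555 ] [ 0.45650828 -0.0701658 ]
```

View pics/w2.png

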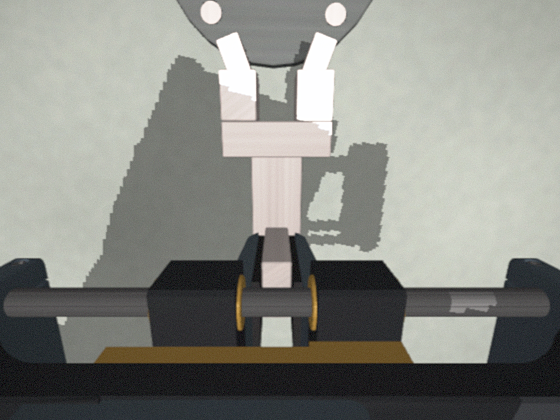

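View pics/s2.png

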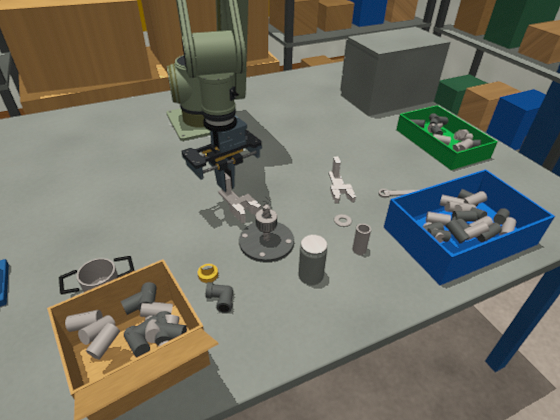

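Run:
```python
import cv2
im=cv2.imread("pics/w2.png");cv2.imwrite("pics/w2c.png",cv2.resize(im[0:130,165:385],None,fx=3.6,fy=3.6,interpolation=cv2.INTER_CUBIC))
```

```text
(no output)
```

View pics/w2c.png

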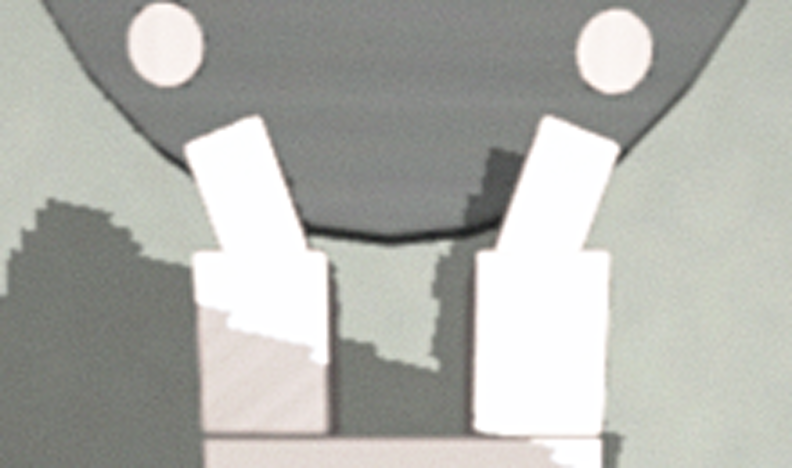

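Run:
```python
from h import *
import json
d=json.load(open("w2.json"));K=d["intrinsics"];C["w"]=(K[0][0],K[0][2],K[1][2],d["R"],d["t"])
P=[(45,0),(105,90),(175,158),(310,229),(390,236),(490,221),(625,156),(690,90),(742,6)]
X=np.array([back("w",(165+a/3.6,b/3.6),.012)[:2] for a,b in P])
s=least_squares(lambda c:np.hypot(*(X-c[:2]).T)-.065,[.63,-.035]);print("rod",s.x,(s.fun*1000).round(1))
c,s_=np.cos(.2),np.sin(.2)
# gauge points at underside .030 -> top .06
T=np.array([.45643,-.0708])
for n,p,z in [("tips",(165+402/3.6,130/3.6),.06),("slot",(276,121.5),.06)]:
    Y=back("w",p,z)[:2];print(n,Y,np.array([[c,s_],[-s_,c]])@(Y-T))
print("rod rel tcp",np.array([[c,s_],[-s_,c]])@(s.x-T))
```

```text
rod [ 0.62986536 -0.03472001] [-0.5 -0.4 -0.1  0.8  0.2 -0.2  0.3 -0.1 -0.8]
tips [ 0.57088669 -0.04753921] [1.16796381e-01 5.80912155e-05]
slot [ 0.53345155 -0.05482302] [0.07866038 0.00035668]
rod rel tcp [0.17714619 0.0009045 ]
```

Run:
```python
from h import *
from workcell import r,kin,get_image,sensors
import cv2,json
c,s=np.cos(.2),np.sin(.2);A=np.array([[c,-s],[s,c]])
T=np.array([.45651,-.07017])  # commanded
T0=T+A@[0,.0007]
r.line_to([*T0,.039],rate=.1)
r.line_to([*(T0+A@[.030,0]),.039],rate=.1)
d=get_image("scene")["color"][:,:,::-1];cv2.imwrite("pics/s3.png",d)
cv2.imwrite("pics/s3c.png",cv2.resize(d[170:270,200:310],None,fx=6,fy=6,interpolation=cv2.INTER_CUBIC))
print(sensors.current_clock(),sensors.current_eef_pos(),sensors.current_ft_force())
```

```text
6.7167 [ 0.48509207 -0.06345289  0.03892045] [ 0.41787752  0.42232057 -1.51484983]
```

View pics/s3c.png

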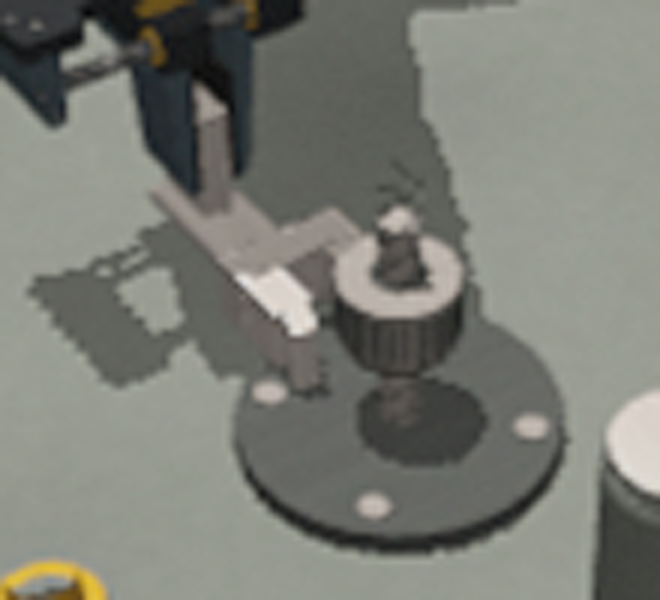

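The gauge is just above the foot and level, with its prongs lined up either side of the rod. Sliding in while watching forces.

Run:
```python
from h import *
from workcell import r,kin,get_image,sensors
import cv2,json
c,s=np.cos(.2),np.sin(.2);A=np.array([[c,-s],[s,c]])
T0=np.array([.45651,-.07017])+A@[0,.0007]
f0=sensors.current_ft_force()
for a in [.045,.06,.07,.078,.084,.086,.088,.089,.09,.091,.092,.093,.094,.095]:
    r.line_to([*(T0+A@[a,0]),.039],rate=.06)
    f=A.T@(sensors.current_ft_force()-f0)[:2];e=sensors.current_eef_pos()
    print(a,f.round(2),(sensors.current_ft_force()-f0)[2].round(2),(A.T@(e[:2]-T0)).round(4))
    if abs(f[0])>3 or abs(f[1])>6: break
print(sensors.current_clock())
d=get_image("scene")["color"][:,:,::-1]
cv2.imwrite("pics/s4c.png",cv2.resize(d[170:270,200:310],None,fx=6,fy=6,interpolation=cv2.INTER_CUBIC))
```

```text
0.045 [-1.03 -0.6 ] 0.48 [0.0453 0.    ]
0.06 [-1.36 -1.94] 0.03 [ 0.0603 -0.    ]
0.07 [-0.33 -0.06] -0.23 [ 0.0704 -0.    ]
0.078 [-0.64 -0.46] 0.25 [ 0.0784 -0.0001]
0.084 [-0.97 -0.78] 0.66 [ 0.0844 -0.    ]
0.086 [-0.46 -0.33] 0.22 [ 0.086 -0.   ]
0.088 [-0.51 -0.15] -0.38 [ 0.0881 -0.    ]
0.089 [-0.12 -0.88] 0.39 [ 0.0891 -0.    ]
0.09 [-0.85  0.25] -0.52 [0.09 0.  ]
0.091 [-4.3 -1.1] 1.93 [0.09   0.0001]
9.6167
```

View pics/s4c.png

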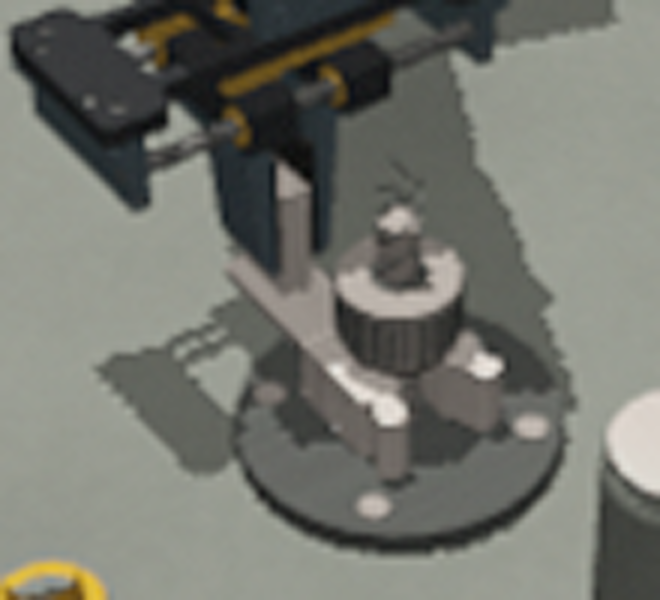

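Contact with the slot end came at 0.090 m, matching the predicted 0.091 m, so the fork is fully round the rod. Now I'll back off slightly, lower to the foot and release.

Run:
```python
from h import *
from workcell import r,kin,get_image,sensors
import cv2,json
c,s=np.cos(.2),np.sin(.2);A=np.array([[c,-s],[s,c]])
T0=np.array([.45651,-.07017])+A@[0,.0007]
P=T0+A@[.0897,0]
r.line_to([*P,.039],rate=.05);f0=sensors.current_ft_force()
for z in np.arange(.038,.0335,-.0005):
    r.line_to([*P,z],rate=.05);f=sensors.current_ft_force()-f0
    print(round(z,4),f.round(2),sensors.current_eef_pos()[2].round(4))
    if f[2]>2.5: break
r.set_gripper(.45)
r.line_to([*P,.15],rate=.25)
print(sensors.current_clock(),sensors.current_ft_force())
r.line_to([*(P+A@[-.02,0]),.20],rate=.25)
for n in("scene","top","wrist"):
    d=get_image(n);cv2.imwrite(f"pics/{n}5.png",d["color"][:,:,::-1])
    if n=="wrist": json.dump({k:np.array(d[k]).tolist() for k in("intrinsics","R","t")},open("w5.json","w"))
d=cv2.imread("pics/scene5.png");t=cv2.imread("pics/top5.png")
cv2.imwrite("pics/s5c.png",np.hstack([cv2.resize(x,(400,400),interpolation=cv2.INTER_CUBIC) for x in (d[180:260,225:305],t[165:245,250:330])]))
```

```text
0.038 [ 1.   -0.81  0.09] 0.038
0.0375 [1.6  0.18 0.51] 0.0375
0.037 [2.28 0.53 0.3 ] 0.037
0.0365 [0.73 0.01 0.6 ] 0.0365
0.036 [ 1.83 -0.48  0.72] 0.036
0.0355 [-0.76  0.1   4.91] 0.036
12.625 [ 0.41590783  0.4392957  -1.12660998]
```

View pics/s5c.png

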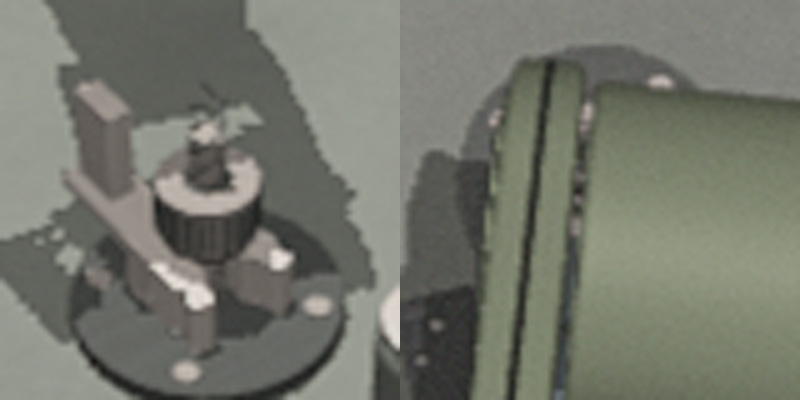

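View pics/wrist5.png

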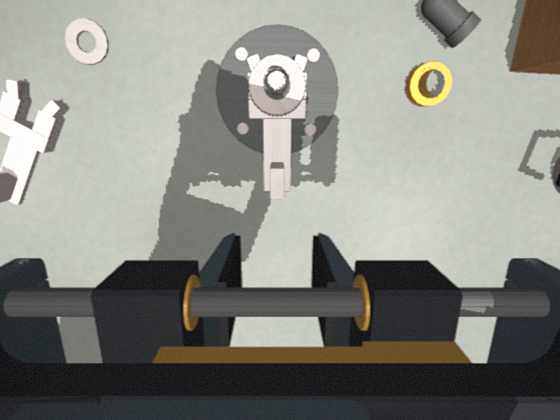

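Run:
```python
from h import *
import json,cv2
d=json.load(open("w5.json"));K=d["intrinsics"];C["w"]=(K[0][0],K[0][2],K[1][2],d["R"],d["t"])
im=cv2.imread("pics/wrist5.png");cv2.imwrite("pics/w5c.png",cv2.resize(im[15:215,205:350],None,fx=4,fy=3,interpolation=cv2.INTER_CUBIC)[:600])
print(back("w",(276,81),.11),back("w",(277,88),.012))
from workcell import kin
for a in np.arange(-3.4,1,.2):
    q=kin.ik([.6294,-.0346,.055],down(a));print(round(a,2),None if q is None else np.round(q,2)[-1],end=" | ")
```

```text
[ 0.62964053 -0.03370754  0.11      ] [ 0.63424979 -0.03376499  0.012     ]
-3.4 1.76 | -3.2 1.56 | -3.0 1.36 | -2.8 1.16 | -2.6 0.96 | -2.4 0.76 | -2.2 0.56 | -2.0 0.36 | -1.8 0.16 | -1.6 -0.04 | -1.4 -0.24 | -1.2 -0.44 | -1.0 -0.64 | -0.8 -0.84 | -0.6 -1.04 | -0.4 -1.24 | -0.2 -1.44 | 0.0 -1.64 | 0.2 -1.84 | 0.4 -2.04 | 0.6 -2.24 | 0.8 -2.44 |
```

View pics/w5c.png

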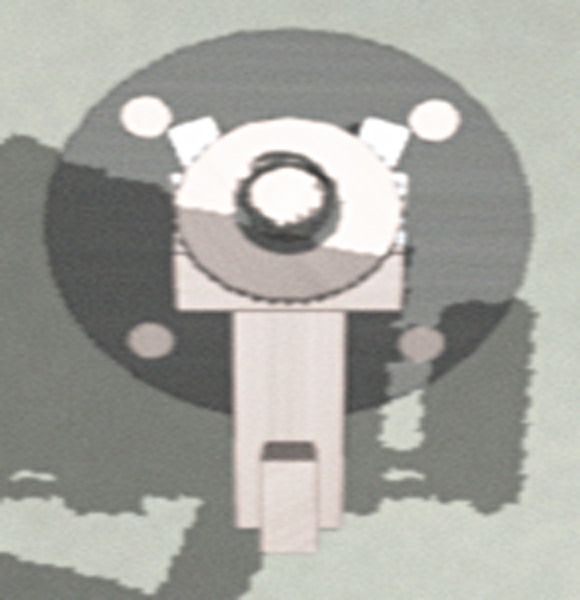

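Run:
```python
from h import *
from workcell import r,kin,get_image,sensors
import cv2,json
R=[.6295,-.0343];y=-.6
r.move_ptp([*R,.17],down(y));
r.set_gripper(1.0)
r.line_to([*R,.055],rate=.15)
print(sensors.current_clock(),sensors.current_ft_force(),sensors.current_torque())
r.set_gripper(0.0)
print(sensors.current_width(),sensors.current_width()*91,sensors.current_clock(),sensors.current_ft_force(),sensors.current_torque(),sensors.current_eef_pos(),sensors.current_joint_pos()[-1])
d=get_image("scene")["color"][:,:,::-1]
cv2.imwrite("pics/s6c.png",cv2.resize(d[150:270,200:340],None,fx=5,fy=5,interpolation=cv2.INTER_CUBIC))
```

```text
16.9083 [-0.93489528  0.18138296  0.20756202] [ 0.08913941 -0.12304763  0.02959048]
0.5219209287138222 47.49480451295782 17.65 [-0.23249598  0.74949202  0.90853913] [ 0.10380879 -0.13872466  0.02837171] [ 0.62965943 -0.03412619  0.05510139] -1.0434381871398017
```

View pics/s6c.png

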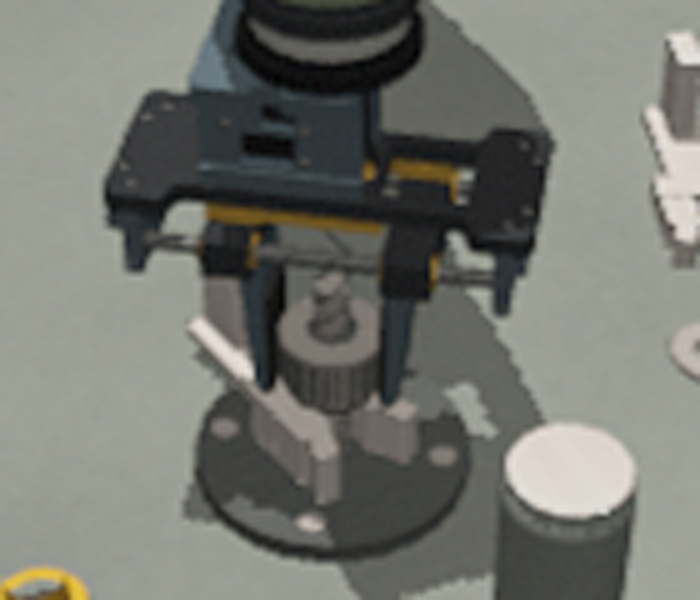

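The collar is gripped on its side: width 47.5 mm, side forces under 1 N. Now I'll turn it clockwise and watch the torque.

```bash
cat > turn.py <<'E'
from h import *
from workcell import r,kin,get_image,sensors
R=[.6295,-.0343];Y0=-.6;Z0=.055;PITCH=.04/(2*np.pi)
def read(n=5):
    a=[]
    for _ in range(n): 
        a.append(np.r_[sensors.current_ft_force(),sensors.current_torque()]); r.hold(.01)
    return np.mean(a,0)
def goto(th,w=.35):
    global last
    r.line_to([*R,Z0-PITCH*th],down(Y0-th),rate=PITCH*w)
E
python3 - <<'E'
from turn import *
print(read(10).round(3))
for th in np.arange(.05,1.0,.05):
    goto(th); v=read(4); print(round(th,3),v.round(3),round(Y0-yawof(sensors.current_tcp_rot()),3))
    if abs(v[5]-.028)>.2 or abs(v[:3]).max()>15: break
print(sensors.current_clock(),sensors.current_width(),sensors.current_eef_pos())
E
```

```text
[ 0.133  0.879  0.947  0.176 -0.192 -0.005]
0.05 [ 0.236  1.563  0.927  0.25  -0.203 -0.131] 0.049
0.1 [ 0.597  2.     1.503  0.312 -0.233 -0.116] 0.099
0.15 [ 1.104  1.846  1.146  0.372 -0.268 -0.155] 0.149
0.2 [ 0.84   2.868  0.99   0.465 -0.313 -0.139] 0.199
0.25 [ 1.342  2.724  1.214  0.521 -0.302 -0.142] 0.249
0.3 [ 1.391  3.03   1.047  0.565 -0.332 -0.126] 0.299
0.35 [ 1.679  3.598  1.412  0.658 -0.365 -0.122] 0.349
0.4 [ 1.505  3.519  1.63   0.644 -0.39  -0.133] 0.399
0.45 [ 2.069  4.101  1.78   0.727 -0.404 -0.145] 0.449
0.5 [ 1.581  4.257  1.012  0.756 -0.443 -0.107] 0.499
0.55 [ 1.839  4.557  1.226  0.812 -0.467 -0.131] 0.549
0.6 [ 2.071  5.018  1.64   0.815 -0.503 -0.11 ] 0.599
0.65 [ 2.094  4.348  1.495  0.836 -0.516 -0.144] 0.649
0.7 [ 2.408  4.042  1.803  0.823 -0.509 -0.126] 0.699
0.75 [ 2.353  4.478  1.919  0.826 -0.473 -0.088] 0.749
0.8 [ 1.95   4.872  1.744  0.828 -0.469 -0.13 ] 0.799
0.85 [ 2.555  4.108  1.376  0.804 -0.495 -0.116] 0.849
0.9 [ 2.071  4.375  2.137  0.825 -0.483 -0.139] 0.899
0.95 [ 2.129  4.586  2.079  0.814 -0.479 -0.099] 0.949
23.325 0.5206196028614256 [ 0.62961404 -0.03418806  0.0490087 ]
```

Run:
```python
from turn import *
for th in np.arange(.97,1.75,.02):
    goto(th); v=read(8); print(round(th,3),v[2].round(2),v[5].round(3),round(Y0-yawof(sensors.current_tcp_rot()),3))
    if v[5]<-.19 or abs(v[:3]).max()>15: break
    if sensors.current_clock()>45: break
print(sensors.current_clock(),sensors.current_width(),sensors.current_eef_pos(),v)
```

```text
0.97 1.68 0.017 0.968
0.99 1.89 0.007 0.988
1.01 1.66 -0.013 1.008
1.03 1.51 -0.013 1.028
1.05 1.67 0.005 1.048
1.07 1.83 0.004 1.068
1.09 1.63 -0.007 1.088
1.11 1.53 0.012 1.108
1.13 1.9 0.01 1.128
1.15 1.79 -0.005 1.148
1.17 1.45 -0.004 1.168
1.19 1.95 -0.003 1.188
1.21 2.07 -0.004 1.208
1.23 1.83 0.009 1.228
1.25 1.94 -0.004 1.248
1.27 1.62 -0.011 1.268
1.29 1.81 -0.023 1.288
1.31 1.93 0.001 1.308
1.33 1.65 -0.016 1.328
1.35 1.96 -0.007 1.348
1.37 1.9 -0.005 1.368
1.39 1.49 0.004 1.388
1.41 1.77 0.01 1.408
1.43 2.19 -0.002 1.428
1.45 1.95 -0.004 1.448
1.47 1.97 0.006 1.468
1.49 1.74 -0.006 1.488
1.51 2.23 0.019 1.508
1.53 1.75 -0.014 1.528
1.55 1.82 0.017 1.548
1.57 1.89 -0.014 1.568
1.59 1.89 0.009 1.588
1.61 2.39 0.025 1.608
1.63 3.22 0.064 1.628
1.65 2.92 0.11 1.648
1.67 3.42 0.126 1.668
1.69 3.57 0.166 1.688
1.71 4.14 0.192 1.708
1.73 4.88 0.263 1.728
35.675 0.5187312988745822 [ 0.62962305 -0.03419232  0.0445146 ] [ 1.33599543  4.90833452  4.88017025  0.92680999 -0.18594798  0.26272502]
```

Run:
```python
from turn import *
for i in range(15):
    v=np.r_[sensors.current_ft_force(),sensors.current_torque()];print(round(sensors.current_clock(),3),v.round(2)[[2,3,4,5]],round(Y0-yawof(sensors.current_tcp_rot()),4),sensors.current_joint_torque()[-1].round(3)); r.hold(.02)
```

```text
35.675 [ 4.56  0.89 -0.16  0.27] 1.728 0.259
35.692 [ 4.88  0.93 -0.23  0.32] 1.728 0.269
35.708 [ 4.08  0.92 -0.16  0.28] 1.728 0.276
35.725 [ 4.91  0.96 -0.2   0.27] 1.7281 0.28
35.742 [ 4.7   0.9  -0.15  0.28] 1.7281 0.282
35.758 [ 4.54  0.96 -0.17  0.3 ] 1.7281 0.283
35.775 [ 4.87  0.94 -0.25  0.32] 1.7281 0.284
35.792 [ 5.1   0.94 -0.19  0.2 ] 1.7281 0.284
35.808 [ 5.05  0.96 -0.23  0.19] 1.7281 0.284
35.825 [ 5.34  0.95 -0.2   0.28] 1.7281 0.284
35.842 [ 6.01  0.94 -0.19  0.3 ] 1.7281 0.284
35.858 [ 5.31  0.95 -0.2   0.28] 1.7281 0.284
35.875 [ 4.83  0.89 -0.18  0.27] 1.7281 0.284
35.892 [ 5.2   0.92 -0.2   0.32] 1.7281 0.284
35.908 [ 4.95  0.94 -0.17  0.24] 1.7281 0.284
```

Contact starts at about 1.605 rad. The rise in torque above drag is about 0.26–0.28 N·m, and the growth in vertical pad force agrees with it. At 0.015–0.025 N·m per N that means about 11–18 N of pressing. I'll stop here, release and retreat straight up.

Run:
```python
from turn import *
import cv2
r.set_gripper(1.0)
print(sensors.current_width(),sensors.current_ft_force().round(2),sensors.current_torque().round(3))
p=sensors.current_eef_pos()
r.line_to([R[0],R[1],.20],rate=.15)
q=sensors.current_joint_pos(); print(sensors.current_clock(),sensors.current_ft_force().round(2),sensors.current_torque().round(3))
r.move_ptp([.45,-.25,.28],down(-2.3))
d=get_image("scene")["color"][:,:,::-1];t=get_image("top")["color"][:,:,::-1]
cv2.imwrite("pics/s7.png",d);cv2.imwrite("pics/t7.png",t)
cv2.imwrite("pics/s7c.png",np.hstack([cv2.resize(x,(400,400),interpolation=cv2.INTER_CUBIC) for x in (d[180:260,225:305],t[165:245,250:330])]))
print(sensors.current_clock())
```

```text
0.9985487401613462 [-0.43  0.29  0.43] [-0.077 -0.061  0.012]
37.925 [-0.25  0.17  0.45] [-0.045 -0.006  0.023]
39.15
```

View pics/s7c.png

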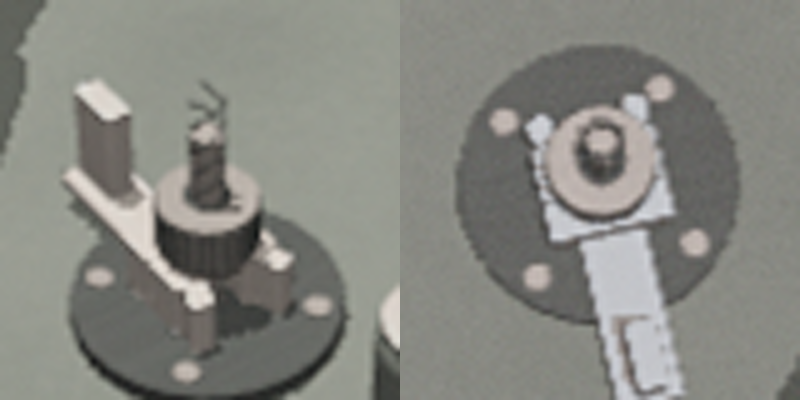

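View pics/t7.png

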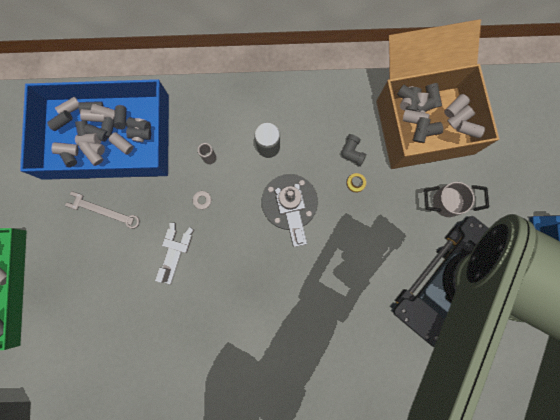

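The collar is down on the gauge, the gauge hasn't shifted (tab at the same crop pixel, about (103,100)) and the bystanders are where they were. Handing in.

Run:
```python
from workcell import r,sensors
r.job_done();print(sensors.current_clock())
```

```text
the job is handed in; nothing more can be done
the job is handed in; nothing more can be done
```

I fitted the taller gauge (the one on the robot's right) round the rod and turned the collar down clockwise onto it. I then let go, backed away and handed the job in at about 39 s. No verdict was reported.

**Gauge:** It touched the slot end within 1 mm of the predicted point and met the foot exactly 12 mm above its bench height. The collar was still clear above it. It looked flat and fully in after I let go, and hadn't shifted in the pictures after tightening.

**Pressing force:** My estimate is 11–18 N, aiming for 12 N; I had no direct measurement. It comes from a torque rise of about 0.26–0.28 N·m above free drag, and the vertical force on the pads agreed with it. The gripper turned about 0.12 rad past first contact. If the collar had followed exactly, that would mean 18–30 N, but the torque and force readings indicate it lagged in the pads.

**Odd reading:** The torque at rest while the collar turned freely read about −0.13 N·m with larger steps and about 0 with smaller ones. I therefore judged contact by the rise in torque rather than its absolute value.

**Other objects:** The lower gauge and the bystanders look unmoved in the last top view. The robot was clear of everything.

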